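# Swing a carton round in a swivelling corner shoe

### The job

Get the carton of filters into the turning jig: clear the bench timer off the jig's plate and stand it upright on the bare bench, then set the carton flat in the swivelling corner shoe as the shoe stands, one corner tucked right in between its two legs, and let go of it. Then, without lifting the carton again, push its free end round about the corner held in the shoe until its long side lies flat against the upright fence. Leave the tube box, the tape roll and the wash bottle where they are, and do not knock anything over.

Things in the scene. Friction and masses are not known exactly. Their poses are not given: they have to be found in the camera images.
- jig: Fixed turning jig: aluminium base plate 180 x 250 mm, 6 mm thick. Origin on the shoe's swivel axis at bench height, z up; plate spans x -28 to 153, y -155 to 95 mm. At yaw 0 (starts within 0.2 rad) x points away from the robot, y to its left. An upright fence parallel to x stands on the plate: face at y = 71.5 mm looking to -y, x -10 to 115 mm, 8 mm thick, top 66 mm above the bench.
- shoe_corner (a point): Inner corner of the swivelling shoe, on its axis, at its floor (10 mm above the bench); axes turn with the shoe, parallel to the jig's at joint 0. Black rubber floor, 4 mm thick, x -5 to 64, y -90 to 5 mm; two steel legs 5 mm thick, 36 mm high: wall x = 0 reaching 30 mm along -y, wall y = 0 reaching 50 mm along +x. A carton tucked in has its centre at x 35, y -63 mm, long side parallel to this y.
- shoe (a joint): Angle of the shoe about its vertical axis, rad, growing counter-clockwise seen from above; friction about 0.08 N m, stays where it is left. Starts between 0 and 0.35; at about 1.57 a carton in the shoe lies along the fence; stops at 1.64. Nothing clamps the carton but its weight on the rubber: a slow push across its long side near the free end, past the floor's edge, turns both together.
- carton: White and green cardboard carton, closed and rigid, 70 x 126 x 66 mm (x, y, z), about 0.3 kg; origin in the centre of its underside. It starts on the bench to the right; it looks much the same to the task either way round.
- timer: White digital bench timer standing on edge, 20 mm thick (x, from -9 to 11 mm) x 62 mm wide (y) x 66 mm high, about 80 g; origin under its body. It starts on the jig's plate, in the way of the carton's swing, its broad faces roughly across the jig's x axis.
- tube_block: Bystander: small dark box with a red lid, 41 x 53 x 42 mm, loose; origin in the centre of its underside. Either close beside the carton's far long side, at its left half, or off the carton's right end.
- tape_roll: Bystander: roll of yellow tape lying flat, 66 mm diameter, 25 mm high, loose; origin in the centre of its underside. It is in the other of the tube box's two places. Farther right a fixed magnifier lamp is clamped to the bench's edge (x 0.54, y -0.48 m), its arm rising to over 0.5 m: pass it on the side of the robot's base.
- bottle: Bystander: upright white wash bottle with a thin spout, 201 mm high, body 69 mm across (its axis 9 mm to -y of the origin), loose; origin at its foot. It stands between carton and jig. Behind it is the fixed heating mantle (x 0.55 to 0.86, y -0.2 to 0.1 m, over 0.2 m high); the bench around the jig from x 0.41 to 0.72, y -0.1 to 0.46 m is otherwise free.

How it is judged:
By the outcome, as a careful person would: the job done as asked, in the order asked, and still so for the second after the job is handed in, with the robot touching nothing.
It also fails if it takes over 72 s, if anything falls off the work surface, if the arm or the gripper's body presses on something with over 40 N, if the wrist force passes 120 N, or if a joint passes its speed limit or range.

### The arm

A 6-joint arm with a two-finger parallel gripper is mounted at the origin on a cart in front of the work surface, level with it; the furniture and walls round the work are solid. World frame = base frame: x ahead of the robot, y to its left, z up, the work surface at z = 0. Lengths are in m, angles in rad, forces in N, time in s.
With the tool pointing down it reaches from about 0.3 to 0.95 m from the base axis. Payload 3.1 kg.
Tool frame: the origin (TCP) lies midway between the tips of the shut fingers; the grasp point (between the pads) lies behind it (manip.grasp_offset is the z of the grasp point in the tool frame, in m); z points along the fingers, y is the line along which they close (so a half turn about z gives the same grasp; the last joint's range is limited). The gripper opens to 85 mm and grips with 20 to 120 N. Pads are 22 mm wide; open, the fingers measure 114 mm over their backs; the gripper's body (76 mm by 85 mm) begins 54 mm behind the grasp point. The pads swing forward as they close: fully open they stand 13 mm farther back than shut.
Start: joints at [1.273, 0.308, 1.634, -0, 1.2, -0.07], TCP at [0.141, 0.609, 0.231] pointing down, gripper open.
Joint ranges: [-3.06, 3.06], [-0.79, 1.96], [0.05, 2.63], [-1.19, 4.34], [0.05, 2.64], [-2.94, 2.94]. Speed limits (rad/s): [2.79, 2.79, 3.14, 3.14, 3.14, 3.14].

### API

Orientations are given as a rotation vector (axis times angle).
In Python, from station import get_obs, viewer, manip gives the robot as it stands.
- The arm moves only by the tool jog_arm, never from a script. Its argument "deltas" is a list of rows, each a list of 3 entries, a list of its own where there are three numbers: the finger opening in m, from 0 to 0.0854, then the shift along the world's x, y, z in m, then the turn, a rotation vector about the world's x, y, z in degrees. A call has 1 to 8 rows; each row is the pose to reach, as a shift and turn from the pose commanded when the call began; what a row does not reach only later rows make up. A row lasts 1/8 s, in which the tool goes at most 62.5 mm and 10.7 degrees, less where a joint would pass 70% of its speed; a pose out of reach is approached as far as the arm can. A call with a gripper value outside its range is refused whole. The fingers move at their own pace and stop on an object; "force" is the grip in N (left out, the last holds). Time passes only in rows, so rows that repeat a pose let the fingers close. It gives the time, the measured TCP pose, the force, the opening and the grip force at its end, in the units of the state.
- get_obs(): the state, without advancing time (a new reading comes with each control period).
- viewer.grab_frame(name): name is "scene" or "top" or "wrist"; returns a dict with "color" (400x640x3 uint8, red, green, blue), "z_map" (400x640 float32, m along the optical axis (not along the pixel's ray), 0 where there is no reading), "K" (3x3 intrinsics, pixels), "R" (3x3) and "t" (3): a world point X has camera coordinates R X + t. Camera axes: x right, y down, z forward; pixel columns grow to the right and rows downward; lengths in m; the calibration is good to about 2 mm. A picture is of the moment at which its call begins.
- manip.job_done(): hands the job in; it is judged then, once.
The state is a dict: "t": time; "joint_pos": joint angles; "qd": joint speeds; "effort": joint torques, N m; "position": TCP position; "eef_rot": TCP orientation; "wrist_force": force on the tool from outside, world axes, zero at the start; "wrist_torque": the same for the moment, N m; "gripper_width": finger opening in m; "gripper_force": force on a finger pad.
Only numpy, scipy, OpenCV 4.12 (cv2) and the standard library are available. Lean on these libraries where they do the work, as an engineer would, in place of code of your own. Each camera call takes 0.05 s, during which the arm holds its last target. There are 200 camera calls.

## Working session

There is one attempt and no reset: what is moved stays moved. The work goes in short steps, Python scripts to look and compute and a tool call to move; the robot and the scene stay as the last step left them, time stands still between calls to the robot, and variables do not carry over. Pictures are saved under pics/ and viewed, at most 10 in all, crops included, and the job is handed in when it is done.

Besides the shell and the picture viewer there is one more tool, called after ">>>" by a JSON object that holds its "fn" and its "kwargs". jog_arm: Moves the arm, as the interface text tells. Its arguments: {"type":"object","properties":{"deltas":{"type":"array"},"force":{"type":"number"}},"required":["deltas"]}

```bash
mkdir -p pics; ls; cat > h.py <<'E'
import numpy as np,cv2
from station import get_obs,viewer,manip
def grab(n,png=None):
    f=viewer.grab_frame(n)
    if png: cv2.imwrite('pics/'+png,f['color'][:,:,::-1])
    return f
def cloud(f):
    z=f['z_map'];v,u=np.mgrid[:z.shape[0],:z.shape[1]];K=f['K']
    P=np.stack([(u-K[0,2])/K[0,0]*z,(v-K[1,2])/K[1,1]*z,z],-1)
    W=(P-f['t'])@f['R'];W[z==0]=np.nan
    return W
E
python3 - <<'E'
from h import *
for n in('top','scene'):
    f=grab(n,n+'0.png');np.savez(n+'0.npz',W=cloud(f),c=f['color']);print(n,-f['R'].T@f['t'])
o=get_obs();print(o,manip.grasp_offset)
E
```

```text
pics
top [ 0.36692407 -0.02048845  1.14617948]
scene [-0.39980333 -0.47991168  1.06926178]
{'t': 0.1, 'joint_pos': array([ 1.27327410e+00,  3.08962176e-01,  1.63508397e+00, -9.27235446e-06,
        1.19971329e+00, -6.97327546e-02]), 'qd': array([ 0.00039247, -0.00176352, -0.00457031, -0.00073121,  0.00025511,
        0.00047856]), 'effort': array([-5.82395096e-04, -4.16411984e+01, -2.77643001e+01, -1.13422750e-04,
        4.06076186e-03, -6.25239807e-06]), 'position': array([0.14096448, 0.60810929, 0.2301226 ]), 'eef_rot': array([-0.35698832, -3.12085246,  0.00334842]), 'wrist_force': array([ 0.16590822, -0.58928587,  0.59361215]), 'wrist_torque': array([ 0.03591887, -0.02620112,  0.07245166]), 'gripper_force': 0.0, 'gripper_width': 0.08511726815526156} -0.0187
```

View pics/top0.png

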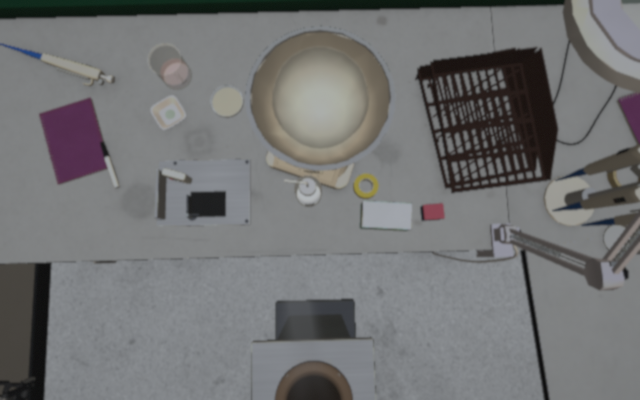

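View pics/scene0.png

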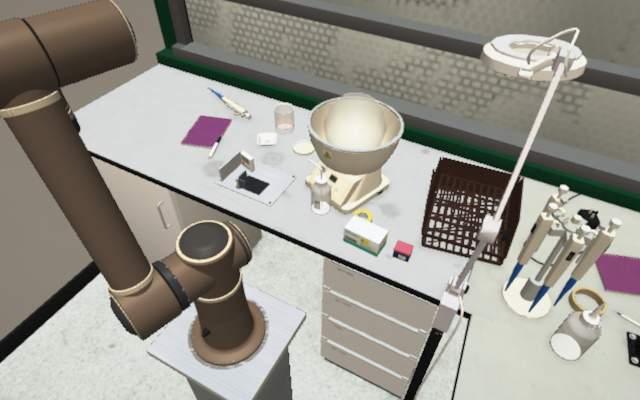

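The top view shows the carton at (386,215), the tube box at (432,212) off its right end, and the tape at (366,186) beyond its far left half. The bottle is at (308,192). The jig plate spans (160–250,160–225), with the fence on the left, the timer at (174,175) and the black shoe at (207,204).

```bash
python3 - <<'E'
from h import *
d=np.load('top0.npz');W=d['W'];c=d['c'].astype(int)
def box(u0,u1,v0,v1,zl,zh,name,extra=None):
    w=W[v0:v1,u0:u1];cc=c[v0:v1,u0:u1]
    m=(w[...,2]>zl)&(w[...,2]<zh)
    if extra is not None:m&=extra(cc)
    m=m.astype(np.uint8);n,l,s,ct=cv2.connectedComponentsWithStats(m)
    if n<2: print(name,'none');return
    m=l==1+np.argmax(s[1:,4])
    p=w[m];r=cv2.minAreaRect(p[:,:2].astype(np.float32)*1000)
    print(name,m.sum(),'z',np.median(p[:,2]).round(4),'mean',p[:,:2].mean(0).round(4),'rect',np.round(r[0],1),np.round(r[1],1),round(r[2],1),'min',p.min(0).round(3),'max',p.max(0).round(3))
box(350,420,195,240,.055,.08,'carton')
box(415,450,195,230,.03,.06,'tube')
box(350,385,170,200,.015,.035,'tape')
box(290,325,175,210,.03,.25,'bottle')
box(155,195,160,190,.02,.075,'timer+')
box(163,195,160,190,.055,.08,'timer')
box(150,172,165,225,.055,.08,'fence')
box(150,260,150,235,.003,.05,'plate')
box(180,235,185,225,.005,.04,'shoe',lambda cc:cc.sum(-1)<150)
f=c[150:235,145:260].astype(np.uint8)
cv2.imwrite('pics/jigc.png',cv2.resize(f[:,:,::-1],None,fx=6,fy=6,interpolation=cv2.INTER_CUBIC))
# bench level
print(np.nanmedian(W[225:245,260:350,2]),np.round(W[200:208,195:225:4,2]*1000),np.round(W[160:190:2,156:196:3,2]*1000))
E
```

```text
carton 1320 z 0.0656 mean [ 0.4662 -0.1979] rect [ 466.6 -199. ] [126.1  68.7] 85.4 min [ 0.43  -0.263  0.055] max [ 0.505 -0.135  0.072]
tube 327 z 0.0408 mean [ 0.4745 -0.3246] rect [ 475.1 -325.5] [41.  54.7] 2.7 min [ 0.454 -0.353  0.03 ] max [ 0.496 -0.298  0.047]
tape 351 z 0.0245 mean [ 0.5504 -0.1527] rect [ 550.8 -152.8] [64.7 64.8] 21.7 min [ 0.518 -0.184  0.016] max [ 0.584 -0.12   0.031]
bottle 750 z 0.1079 mean [ 0.5313 -0.0022] rect [ 5.419e+02 -4.000e-01] [70.4 85.6] 72.2 min [ 0.499 -0.042  0.031] max [0.58  0.038 0.198]
timer+ 420 z 0.0647 mean [0.579  0.3596] rect [576.4 354.2] [51.8 82.1] 4.0 min [0.548 0.314 0.02 ] max [0.601 0.394 0.075]
timer 189 z 0.0705 mean [0.5851 0.3422] rect [586.  344.2] [60.5 19.1] 71.9 min [0.569 0.314 0.055] max [0.601 0.373 0.077]
fence 215 z 0.0646 mean [0.5371 0.3884] rect [538.1 389.2] [ 10.  124.1] 89.9 min [0.476 0.384 0.055] max [0.6   0.394 0.071]
plate 5184 z 0.0067 mean [0.5438 0.2788] rect [547.1 283.3] [249.7 183.5] 89.2 min [0.457 0.159 0.003] max [0.64  0.409 0.05 ]
shoe 761 z 0.01 mean [0.5135 0.2732] rect [511.5 271.4] 
[... 554 characters left out ...]
.  8.  5.  6.  8.  9.  5.  0.  7.  0.  8.  5.  5.]
 [-2.  7.  7. 69.  4.  9.  5.  1.  2.  4.  3.  7.  6.  9.]
 [66. 58. 70. 73. 74. 70. 73.  5.  2.  8.  5.  4.  9.  9.]
 [65. 63. 70. 72. 71. 76. 69. 72. 70.  3.  4.  4.  4.  7.]
 [65. 59. 42. 70. 75. 69. 70. 75. 72. 74. 58.  4.  9.  6.]
 [66. 55. 38. 18. 63. 67. 70. 71. 67. 69. 62. 34.  5.  5.]
 [62. 61. 41. 13.  7. 34. 56. 69. 66. 72. 58. 35.  6.  8.]
 [65. 59. 40. 14.  6.  9.  5. 36. 46. 58. 48. 30.  1.  4.]
 [65. 57. 37. 13.  6.  6.  3.  7.  3. 26. 34. 20.  8.  6.]
 [67. 59. 36. 13.  5.  8.  9.  1.  2.  3.  7.  8.  9.  9.]
 [64. 56. 32. 17.  2.  6.  4.  7.  6.  5.  4.  3.  6.  2.]
 [65. 53. 38. 14.  1.  9.  9.  6.  4.  2.  7.  7.  8.  6.]]
```

View pics/jigc.png

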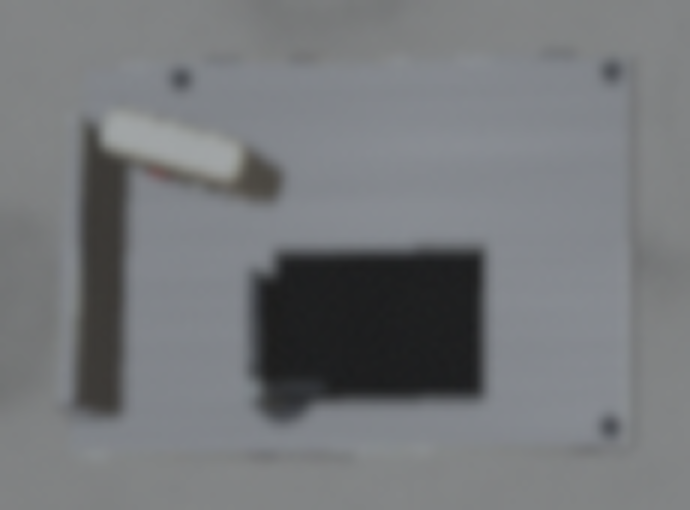

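The jig origin is near (0.485, 0.313) with yaw close to 0. I'll move above the jig with the tool turned to match the timer.

>>> {"fn": "jog_arm", "kwargs": {"deltas": [[0.085,[0.05,-0.04,0.02],[0,0,-10]],[0.085,[0.1,-0.08,0.04],[0,0,-20]],[0.085,[0.15,-0.12,0.05],[0,0,-30]],[0.085,[0.2,-0.16,0.06],[0,0,-40]],[0.085,[0.25,-0.2,0.06],[0,0,-50]],[0.085,[0.3,-0.24,0.06],[0,0,-60]],[0.085,[0.35,-0.28,0.06],[0,0,-70]],[0.085,[0.4,-0.3,0.06],[0,0,-80]]]}}

```text
t: 1.1
position: [0.534, 0.3109, 0.2909]
eef_rot: [-2.286, -2.154, 0.001]
wrist_force: [-0.6, 0.9, 0.8]
gripper_width: 0.085
gripper_force: 0.0
```

>>> {"fn": "jog_arm", "kwargs": {"deltas": [[0.05,[0,0,0],[0,0,-10]],[0.05,[0,0,0],[0,0,-15]],[0.05,[0,0,0],[0,0,-15]],[0.05,[0,0,0],[0,0,-15]]]}}

```text
t: 1.6
position: [0.5329, 0.3128, 0.2909]
eef_rot: [-2.541, -1.847, 0.001]
wrist_force: [-0.7, 0.2, 0.6]
gripper_width: 0.05
gripper_force: 0.0
```

```bash
python3 - <<'E'
from h import *
from scipy.spatial.transform import Rotation as Ro
f=grab('wrist','w1.png');np.savez('w1.npz',W=cloud(f),c=f['color'],K=f['K'],R=f['R'],t=f['t'])
o=get_obs();print(o['t'],o['position'],Ro.from_rotvec(o['eef_rot']).as_matrix().round(3),o['joint_pos'],'cam',-f['R'].T@f['t'])
E
```

```text
1.65 [0.5328464  0.31289127 0.29107002] [[ 0.308  0.951 -0.   ]
 [ 0.951 -0.308 -0.   ]
 [-0.    -0.    -1.   ]] [ 4.60513737e-01  2.47422557e-01  1.58845416e+00 -1.89570706e-05
  1.30612175e+00  7.74096571e-01] cam [0.55650076 0.38216532 0.43335931]
```

View pics/w1.png

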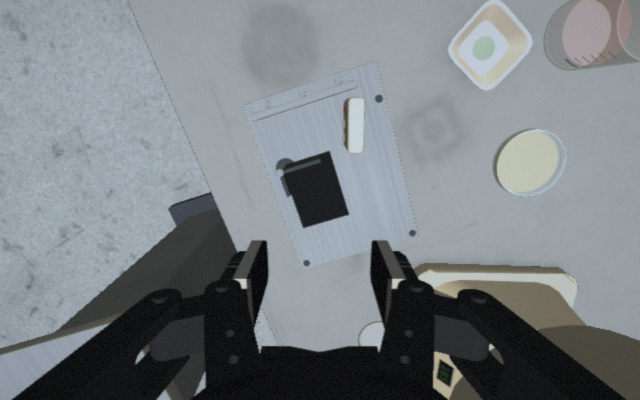

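The wrist view shows the plate at (245–415, 60–265), with the fence along its upper edge at (250–358, 75–115). The timer top is at (355,125). The shoe floor is at (285–348, 152–226) with the pivot near (285,165).

```bash
python3 - <<'E'
from h import *
from scipy.optimize import least_squares
d=np.load('w1.npz');W=d['W'];c=d['c'].astype(int)
def rect(m,name):
    m=m.astype(np.uint8);n,l,s,_=cv2.connectedComponentsWithStats(m);m=l==1+np.argmax(s[1:,4])
    p=W[m][:,:2].astype(np.float32)*1000
    k=np.median(p,0);q=p[np.linalg.norm(p-k,axis=1)<300]
    r=cv2.minAreaRect(q);print(name,len(q),np.round(r[0],1),np.round(r[1],1),round(r[2],2));return m
z=cv2.medianBlur(np.nan_to_num(W[...,2]).astype(np.float32),5)
roi=np.zeros(z.shape,bool);roi[50:240,235:425]=1
roi2=roi.copy();roi2[:,:335]=0;roi2[:,375:]=0;
rect(roi&(z>.058)&(np.arange(640)[None]>340)&(c.sum(-1)>480),'timer')
rect(roi&(z>.055)&(W[...,1]>.375),'fence')
roi3=np.zeros(z.shape,bool);roi3[50:270,235:425]=1
rect(roi3&(z>.0032),'plate')
m=rect(roi&(c.sum(-1)<110)&(z<.02),'floor')
# floor: edge fits
p=W[m][:,:2]*1000
def model(q):
    x0,y0,a=q
    return x0,y0,a
# local coordinates percentile extents for angles
for a in np.radians(np.arange(-4,8,1)):
    R=np.array([[np.cos(a),np.sin(a)],[-np.sin(a),np.cos(a)]]);L=(p-[484.6,313.3])@R.T
    e=[]
    for lo in range(-80,-8,6):
        s=L[(L[:,1]>lo)&(L[:,1]<lo+6),0]; e.append(s.max() if len(s) else np.nan)
    g=[]
    for lo in range(5,60,6):
        s=L[(L[:,0]>lo)&(L[:,0]<lo+6),1]; g.append(s.min() if len(s) else np.nan)
    print(round(np.degrees(a)),'xmax',np.nanmean(e).round(1),'slope',np.polyfit(np.arange(len(e))*6,e,1)[0].round(3),'ymin',np.nanmean(g).round(1),np.polyfit(np.arange(len(g))*6,g,1)[0].round(3))
E
```

```text
timer 0 [0. 0.] [0. 0.] 0.0
fence 827 [539.2 388.7] [  8. 124.] 89.46
plate 0 [0. 0.] [0. 0.] 0.0
floor 0 [0. 0.] [0. 0.] 0.0
-4 xmax 66.2 slope -0.064 ymin -85.2 0.077
-3 xmax 65.4 slope -0.045 ymin -85.8 0.06
-2 xmax 64.6 slope -0.027 ymin -86.2 0.041
-1 xmax 63.7 slope -0.012 ymin -86.8 0.026
0 xmax 63.0 slope 0.005 ymin -87.5 0.01
1 xmax 62.2 slope 0.02 ymin -88.1 -0.007
2 xmax 61.5 slope 0.039 ymin -88.5 -0.016
3 xmax 60.8 slope 0.056 ymin -87.8 0.091
4 xmax 60.1 slope 0.073 ymin -86.2 0.295
5 xmax 59.4 slope 0.091 ymin -85.9 0.358
6 xmax 58.8 slope 0.111 ymin -85.8 0.402
7 xmax 58.2 slope 0.131 ymin -85.3 0.482
```

>>> {"fn": "jog_arm", "kwargs": {"deltas": [[0.05,[0.025,0.012,-0.06],[0,0,0]],[0.05,[0.051,0.025,-0.12],[0,0,0]],[0.05,[0.051,0.025,-0.16],[0,0,0]],[0.05,[0.051,0.025,-0.19],[0,0,0]],[0.05,[0.051,0.025,-0.19],[0,0,0]],[0.05,[0.051,0.025,-0.19],[0,0,0]]]}}

```text
t: 2.4
position: [0.5851, 0.3385, 0.1029]
eef_rot: [2.541, 1.846, 0.004]
wrist_force: [0.5, -0.3, 0.0]
gripper_width: 0.05
gripper_force: 0.0
```

```bash
python3 - <<'E'
from h import *
f=grab('wrist','w2.png');W=cloud(f);z=W[...,2]
o=get_obs();print(o['position'])
m=((z>.06)&(z<.08)&(W[...,1]<.378)&(W[...,1]>.30)&(W[...,0]>.55)&(W[...,0]<.63)).astype(np.uint8)
n,l,s,_=cv2.connectedComponentsWithStats(m);i=1+np.argmax(s[1:,4]);p=W[l==i];print(s[i],np.median(p[:,2]),cv2.minAreaRect(p[:,:2].astype(np.float32)*1000))
E
```

```text
[0.58564748 0.33870824 0.10373647]
[ 301  164   33  102 3089] 0.07150026286798608 ((587.2791137695312, 345.0166931152344), (62.27176284790039, 19.182525634765625), 72.7790298461914)
```

View pics/w2.png

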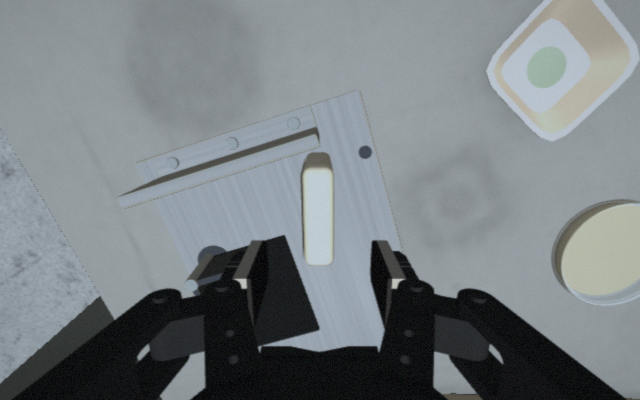

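The timer top is at (318,215), centred between the open fingers, and the path down is clear. I'll descend and grip.

>>> {"fn": "jog_arm", "kwargs": {"deltas": [[0.05,[0,0,-0.04],[0,0,0]],[0.05,[0,0,-0.073],[0,0,0]],[0.05,[0,0,-0.073],[0,0,0]],[0.01,[0,0,-0.073],[0,0,0]],[0.01,[0,0,-0.073],[0,0,0]],[0.01,[0,0,-0.073],[0,0,0]],[0.01,[0,0,-0.073],[0,0,0]]], "force": 25}}

```text
t: 3.32
position: [0.5863, 0.3388, 0.0313]
eef_rot: [2.542, 1.845, 0.008]
wrist_force: [-0.6, 0.1, 7.2]
gripper_width: 0.0191
gripper_force: 28.7
```

>>> {"fn": "jog_arm", "kwargs": {"deltas": [[0.01,[0,0,0.03],[0,0,0]],[0.01,[0.02,-0.01,0.05],[0,0,0]],[0.01,[0.06,-0.035,0.05],[0,0,0]],[0.01,[0.1,-0.06,0.05],[0,0,0]],[0.01,[0.1,-0.06,0.04],[0,0,0]],[0.01,[0.1,-0.06,0.015],[0,0,0]],[0.01,[0.1,-0.06,0.0],[0,0,0]],[0.01,[0.1,-0.06,0.0],[0,0,0]]]}}

```text
t: 4.32
position: [0.6818, 0.2783, 0.0259]
eef_rot: [-2.54, -1.847, 0.006]
wrist_force: [-0.1, -0.3, 0.1]
gripper_width: 0.0194
gripper_force: 27.7
```

>>> {"fn": "jog_arm", "kwargs": {"deltas": [[0.01,[0,0,-0.001],[0,0,0]],[0.01,[0,0,-0.001],[0,0,0]],[0.035,[0,0,-0.001],[0,0,0]],[0.045,[0,0,-0.001],[0,0,0]],[0.045,[0,0,-0.001],[0,0,0]],[0.05,[0,0,0.04],[0,0,0]],[0.085,[0,0,0.09],[0,0,0]],[0.085,[-0.03,-0.03,0.13],[0,0,0]]]}}

```text
t: 5.32
position: [0.6566, 0.2493, 0.1613]
eef_rot: [2.54, 1.846, 0.009]
wrist_force: [-0.2, -0.8, 0.6]
gripper_width: 0.0833
gripper_force: 0.0
```

```bash
python3 - <<'E'
from h import *
f=grab('top');W=cloud(f);z=W[...,2]
print(get_obs()['position'])
m=(z>.05)&(z<.08)&(W[...,1]<.36)&(W[...,1]>.22)&(W[...,0]>.645)&(W[...,0]<.72)
p=W[m];print(len(p),p.mean(0),cv2.minAreaRect(p[:,:2].astype(np.float32)*1000))
E
```

```text
[0.65405844 0.24528115 0.16651569]
105 [0.679691   0.26874426 0.06328876] ((681.3485717773438, 273.45068359375), (41.09304428100586, 18.671485900878906), 70.79920196533203)
```

>>> {"fn": "jog_arm", "kwargs": {"deltas": [[0.085,[-0.05,-0.03,0.05],[0,0,0]],[0.085,[-0.1,-0.06,0.1],[0,0,0]],[0.085,[-0.15,-0.1,0.1],[0,0,5]],[0.085,[-0.19,-0.14,0.1],[0,0,10]],[0.085,[-0.21,-0.19,0.1],[0,0,13.5]],[0.085,[-0.22,-0.25,0.1],[0,0,13.5]],[0.085,[-0.22,-0.31,0.1],[0,0,13.5]],[0.085,[-0.22,-0.37,0.1],[0,0,13.5]]]}}

```text
t: 6.38
position: [0.4338, -0.1227, 0.2589]
eef_rot: [2.306, 2.13, 0.002]
wrist_force: [0.8, -0.0, -0.2]
gripper_width: 0.0848
gripper_force: 0.0
```

>>> {"fn": "jog_arm", "kwargs": {"deltas": [[0.085,[0.01,-0.04,0],[0,0,0]],[0.085,[0.03,-0.08,-0.03],[0,0,0]],[0.085,[0.03,-0.08,-0.06],[0,0,0]],[0.085,[0.03,-0.08,-0.1],[0,0,0]],[0.085,[0.03,-0.08,-0.1],[0,0,0]],[0.085,[0.03,-0.08,-0.1],[0,0,0]]]}}

```text
t: 7.12
position: [0.465, -0.2012, 0.1595]
eef_rot: [2.307, 2.13, 0.001]
wrist_force: [0.0, -0.2, -0.0]
gripper_width: 0.085
gripper_force: 0.0
```

```bash
python3 - <<'E'
from h import *
from scipy.spatial.transform import Rotation as Ro
f=grab('wrist','w3.png');W=cloud(f);z=W[...,2]
o=get_obs();print(o['position'],Ro.from_rotvec(o['eef_rot']).as_matrix()[:,1])
m=((z>.058)&(z<.075)&(W[...,1]<-.1)&(W[...,1]>-.29)&(W[...,0]>.4)&(W[...,0]<.54)).astype(np.uint8)
n,l,s,_=cv2.connectedComponentsWithStats(m);i=1+np.argmax(s[1:,4]);p=W[l==i];print(s[i],np.median(p[:,2]),cv2.minAreaRect(p[:,:2].astype(np.float32)*1000))
E
```

```text
[ 0.4655312  -0.20149566  0.1601969 ] [ 0.99685793 -0.07914781  0.00314482]
[  274   114    93   155 13508] 0.06598164299886339 ((467.0146179199219, -199.5775604248047), (124.86405181884766, 68.40045166015625), 85.4810562133789)
```

View pics/w3.png

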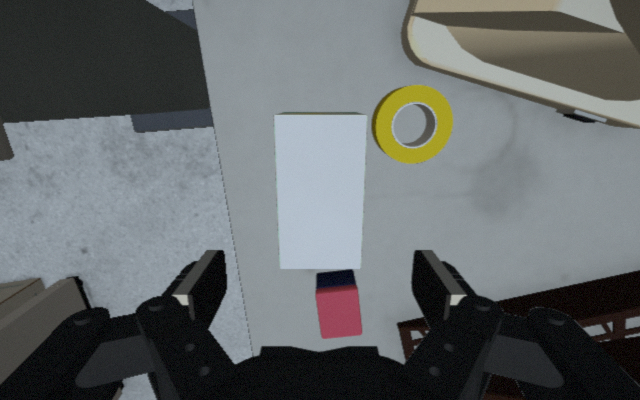

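The carton top is at (275–365, 113–268), the tape at (413,123) and the tube box at (338,310). Both fingers have clear space beside the carton.

>>> {"fn": "jog_arm", "kwargs": {"deltas": [[0.085,[0.0015,0,-0.05],[0,0,0]],[0.085,[0.0015,0,-0.1],[0,0,0]],[0.085,[0.0015,0,-0.141],[0,0,0]],[0.085,[0.0015,0,-0.141],[0,0,0]],[0.06,[0.0015,0,-0.141],[0,0,0]],[0.06,[0.0015,0,-0.141],[0,0,0]],[0.06,[0.0015,0,-0.141],[0,0,0]],[0.06,[0.0015,0,-0.141],[0,0,0]]], "force": 50}}

```text
t: 8.18
position: [0.4679, -0.202, 0.0197]
eef_rot: [2.305, 2.129, 0.003]
wrist_force: [-0.3, 0.6, 7.9]
gripper_width: 0.07
gripper_force: 60.3
```

>>> {"fn": "jog_arm", "kwargs": {"deltas": [[0.06,[0,0,0.03],[0,0,0]],[0.06,[0,0,0.08],[0,0,0]],[0.06,[-0.03,0.02,0.12],[0,0,0]],[0.06,[-0.07,0.06,0.12],[0,0,0]],[0.06,[-0.07,0.11,0.12],[0,0,0]],[0.06,[-0.07,0.165,0.12],[0,0,0]],[0.06,[-0.07,0.22,0.12],[0,0,0]],[0.06,[-0.07,0.28,0.12],[0,0,0]]]}}

```text
t: 9.18
position: [0.3952, 0.0806, 0.1376]
eef_rot: [2.308, 2.13, 0.002]
wrist_force: [0.9, -0.4, -4.1]
gripper_width: 0.0696
gripper_force: 59.7
```

>>> {"fn": "jog_arm", "kwargs": {"deltas": [[0.06,[0,0.04,0],[0,0,1]],[0.06,[0.03,0.08,0],[0,0,3]],[0.06,[0.08,0.12,0],[0,0,4.5]],[0.06,[0.125,0.16,0],[0,0,4.5]],[0.06,[0.128,0.165,-0.03],[0,0,4.5]],[0.06,[0.128,0.165,-0.06],[0,0,4.5]],[0.06,[0.128,0.165,-0.06],[0,0,4.5]],[0.06,[0.128,0.165,-0.06],[0,0,4.5]]]}}

```text
t: 10.18
position: [0.524, 0.2441, 0.078]
eef_rot: [2.222, 2.22, 0.001]
wrist_force: [0.1, 0.1, -3.9]
gripper_width: 0.0699
gripper_force: 59.8
```

```bash
python3 - <<'E'
from h import *
from scipy.spatial.transform import Rotation as Ro
f=grab('wrist','w4.png');W=cloud(f);z=W[...,2]
o=get_obs();print(o['t'],o['position'],o['gripper_width'],Ro.from_rotvec(o['eef_rot']).as_matrix()[:,1])
m=((z>.115)&(z<.14)&(W[...,1]<.34)&(W[...,1]>.15)&(W[...,0]>.46)&(W[...,0]<.59)).astype(np.uint8)
n,l,s,_=cv2.connectedComponentsWithStats(m);i=1+np.argmax(s[1:,4]);p=W[l==i];print(s[i],np.median(p[:,2]),cv2.minAreaRect(p[:,:2].astype(np.float32)*1000))
E
```

```text
10.225 [0.52471164 0.24434092 0.07875508] 0.06974791416980328 [ 0.99999613 -0.00121208  0.0025043 ]
[  103   128   433   251 52327] 0.12426845907150257 ((525.02490234375, 266.7039794921875), (84.33092498779297, 129.99325561523438), 89.86027526855469)
```

View pics/w4.png

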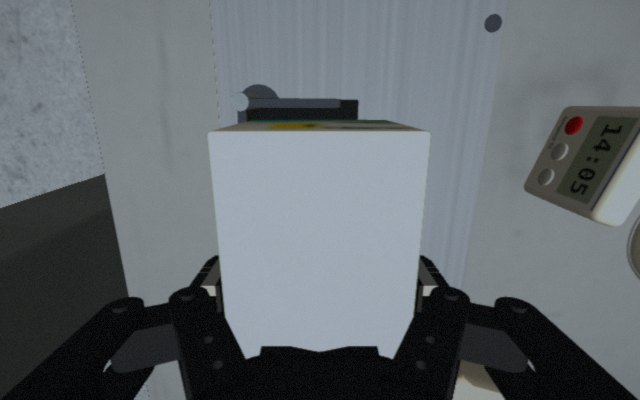

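The carton is held square, and ahead of it the y=0 leg shows at (240–340, 103). The timer stands at right (590,165). I'll measure the leg and the carton edge from this same view.

```bash
python3 - <<'E'
from h import *
f=grab('wrist');W=cloud(f)
w=W[95:121,232:362]; z=w[...,2]
m=(z>.03)&(z<.06);p=w[m];print(len(p),np.median(p[:,2]),np.percentile(p,[2,50,98],axis=0).round(4))
q=p[p[:,2]>.037];
r=cv2.minAreaRect(q[:,:2].astype(np.float32)*1000);print(r,np.polyfit(q[:,0],q[:,1],1))
w=W[128:140,230:410];t=w[(w[...,2]>.118)&(w[...,2]<.13)];print('carton ymax',np.percentile(t[:,1],[90,98,100]))
for v in (150,200): 
    t=W[v,180:460];t=t[(t[:,2]>.118)&(t[:,2]<.13)];print('x',t[:,0].min(),t[:,0].max())
E
```

```text
1313 0.04582966818367523 [[0.481  0.3083 0.0355]
 [0.5007 0.3161 0.0458]
 [0.5344 0.3201 0.0477]]
((507.72027587890625, 313.1056823730469), (13.37807846069336, 55.80455780029297), 87.46984100341797) [0.03280268 0.29929557]
carton ymax [0.30888982 0.30896891 0.30913355]
x 0.49161506684110434 0.5587852263626382
x 0.49202082138517317 0.5594942378890221
```

>>> {"fn": "jog_arm", "kwargs": {"deltas": [[0.06,[0,0,-0.025],[0,0,0]],[0.06,[0,0,-0.045],[0,0,0]],[0.06,[0,0,-0.0475],[0,0,0]],[0.06,[-0.003,0.0025,-0.0475],[0,0,0]],[0.06,[-0.005,0.004,-0.0475],[0,0,0]],[0.06,[-0.005,0.004,-0.0475],[0,0,0]]]}}

```text
t: 11.02
position: [0.5204, 0.2484, 0.0306]
eef_rot: [2.221, 2.219, 0.005]
wrist_force: [3.5, -1.1, -4.1]
gripper_width: 0.0699
gripper_force: 59.9
```

>>> {"fn": "jog_arm", "kwargs": {"deltas": [[0.06,[0,0.001,0],[0,0,0]],[0.06,[0,0.002,0],[0,0,0]],[0.06,[0,0.002,0],[0,0,0]]]}}

```text
t: 11.4
position: [0.5205, 0.2491, 0.0307]
eef_rot: [2.219, 2.219, 0.002]
wrist_force: [4.8, -5.6, -2.2]
gripper_width: 0.0699
gripper_force: 60.1
```

>>> {"fn": "jog_arm", "kwargs": {"deltas": [[0.06,[-0.001,0,0],[0,0,0]],[0.06,[-0.002,0,0],[0,0,0]],[0.06,[-0.002,0,0],[0,0,0]]]}}

```text
t: 11.78
position: [0.5204, 0.2491, 0.0308]
eef_rot: [2.218, 2.217, 0.007]
wrist_force: [8.7, -6.5, -4.6]
gripper_width: 0.0699
gripper_force: 59.8
```

>>> {"fn": "jog_arm", "kwargs": {"deltas": [[0.06,[0.001,-0.0005,-0.001],[0,0,0]],[0.06,[0.001,-0.0005,-0.0015],[0,0,0]],[0.076,[0.001,-0.0005,-0.0015],[0,0,0]],[0.084,[0.001,-0.0005,-0.0015],[0,0,0]],[0.085,[0.001,-0.0005,-0.0015],[0,0,0]],[0.085,[0.001,-0.0005,0.03],[0,0,0]],[0.085,[0.001,-0.0005,0.08],[0,0,0]],[0.085,[-0.02,-0.02,0.12],[0,0,0]]]}}

```text
t: 12.78
position: [0.4982, 0.2313, 0.1521]
eef_rot: [2.22, 2.221, 0.005]
wrist_force: [-0.6, 0.3, 0.3]
gripper_width: 0.0851
gripper_force: 0.0
```

```bash
python3 - <<'E'
from h import *
f=grab('wrist','w5.png');W=cloud(f);z=W[...,2]
o=get_obs();print(o['t'],o['position'],o['wrist_force'])
m=((z>.07)&(z<.083)&(W[...,1]<.35)&(W[...,1]>.15)&(W[...,0]>.46)&(W[...,0]<.59)).astype(np.uint8)
n,l,s,_=cv2.connectedComponentsWithStats(m);i=1+np.argmax(s[1:,4]);p=W[l==i];print(s[i],np.median(p[:,2]),cv2.minAreaRect(p[:,:2].astype(np.float32)*1000))
A=p[p[:,1]>.305];print(np.polyfit(p[:,0],p[:,2],1),np.polyfit(p[:,1],p[:,2],1))
E
```

```text
12.825 [0.49714234 0.22973662 0.15641164] [-3.06655855 -0.27137018  1.68980515]
[  301    88   103   172 16441] 0.0758775613046364 ((521.31201171875, 250.742431640625), (124.68875122070312, 68.3199691772461), 89.9331283569336)
[-0.00077636  0.07627614] [-0.00159654  0.07628007]
```

View pics/w5.png

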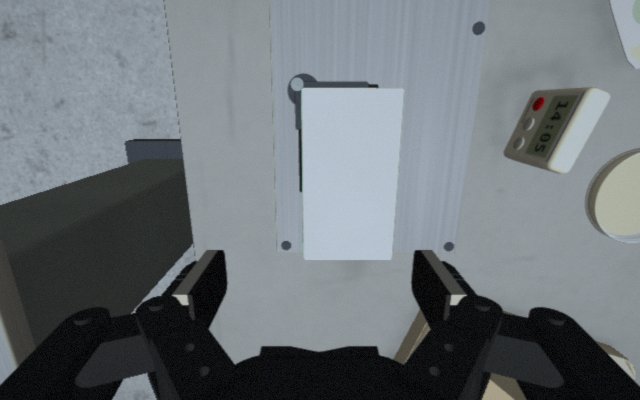

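The carton sits flat at (302–403, 88–260) with its corner tucked against both legs, and the timer stands clear at (557,130). Next I'll shut the fingers, turn the tool -90° and stage behind the carton's free end.

>>> {"fn": "jog_arm", "kwargs": {"deltas": [[0.0,[-0.01,-0.005,0],[0,0,-10]],[0.0,[-0.02,-0.01,0],[0,0,-20]],[0.0,[-0.03,-0.02,0],[0,0,-30]],[0.0,[-0.045,-0.028,0],[0,0,-40]],[0.0,[-0.045,-0.028,0],[0,0,-50]],[0.0,[-0.045,-0.028,0],[0,0,-60]],[0.0,[-0.045,-0.028,0],[0,0,-70]],[0.0,[-0.045,-0.028,0],[0,0,-80]]]}}

```text
t: 13.82
position: [0.4511, 0.2023, 0.1495]
eef_rot: [-3.13, -0.264, 0.001]
wrist_force: [0.4, 0.3, 0.0]
gripper_width: 0.0001
gripper_force: 0.0
```

>>> {"fn": "jog_arm", "kwargs": {"deltas": [[0.0,[0,0,0],[0,0,-10]],[0.0,[0,0,0],[0,0,-10]],[0.0,[0,0,0],[0,0,-10]]]}}

```text
t: 14.2
position: [0.4514, 0.2022, 0.1496]
eef_rot: [3.142, 0.003, -0.001]
wrist_force: [-0.6, -0.2, -0.6]
gripper_width: -0.0
gripper_force: 0.0
```

```bash
python3 - <<'E'
from h import *
from scipy.spatial.transform import Rotation as Ro
o=get_obs();print(o['t'],o['position'],Ro.from_rotvec(o['eef_rot']).as_matrix().round(3),o['joint_pos'].round(2),o['gripper_width'],o['wrist_force'])
# pusher centre and steps: O=(.485,.314), r=.112, h=.011
O=np.array([.485,.314])
def c(a,r=.112,h=.011): return O+r*np.array([np.sin(a),-np.cos(a)])-h*np.array([np.cos(a),np.sin(a)])
for a in range(0,92,15):
    print(a,c(np.radians(a)).round(4),[list(((c(np.radians(a+k))-c(np.radians(a)))*1000).round(1)) for k in (2,4,6,8,10,12,14,15)])
E
```

```text
14.2 [0.45140588 0.2022153  0.14960048] [[ 1.     0.002 -0.   ]
 [ 0.002 -1.    -0.   ]
 [-0.     0.    -1.   ]] [0.33 0.16 2.   0.   0.98 1.9 ] -4.065587463662341e-05 [-0.61670416 -0.21922545 -0.56994071]
0 [0.474 0.202] [[np.float64(3.9), np.float64(-0.3)], [np.float64(7.8), np.float64(-0.5)], [np.float64(11.8), np.float64(-0.5)], [np.float64(15.7), np.float64(-0.4)], [np.float64(19.6), np.float64(-0.2)], [np.float64(23.5), np.float64(0.2)], [np.float64(27.4), np.float64(0.7)], [np.float64(29.4), np.float64(1.0)]]
15 [0.5034 0.203 ] [[np.float64(3.9), np.float64(0.7)], [np.float64(7.7), np.float64(1.6)], [np.float64(11.5), np.float64(2.5)], [np.float64(15.3), np.float64(3.6)], [np.float64(19.0), np.float64(4.9)], [np.float64(22.7), np.float64(6.2)], [np.float64(26.3), np.float64(7.7)], [np.float64(28.1), np.float64(8.5)]]
30 [0.5315 0.2115] [[np.float64(3.5), np.float64(1.7)], [np.float64(7.0), np.float64(3.5)], [np.float64(10.5), np.float64(5.4)], [np.float64(13.8), np.float64(7.5)], [np.float64(17.1), np.float64(9.6)], [np.float64(20.3), np.float64(11.9)], [np.float64(23.4), np.f
[... 616 characters left out ...]
float64(13.1), np.float64(24.1)], [np.float64(13.8), np.float64(25.9)]]
75 [0.5903 0.2744] [[np.float64(1.3), np.float64(3.7)], [np.float64(2.5), np.float64(7.4)], [np.float64(3.6), np.float64(11.2)], [np.float64(4.5), np.float64(15.0)], [np.float64(5.3), np.float64(18.9)], [np.float64(5.9), np.float64(22.8)], [np.float64(6.5), np.float64(26.7)], [np.float64(6.7), np.float64(28.6)]]
90 [0.597 0.303] [[np.float64(0.3), np.float64(3.9)], [np.float64(0.5), np.float64(7.8)], [np.float64(0.5), np.float64(11.8)], [np.float64(0.4), np.float64(15.7)], [np.float64(0.2), np.float64(19.6)], [np.float64(-0.2), np.float64(23.5)], [np.float64(-0.7), np.float64(27.4)], [np.float64(-1.0), np.float64(29.4)]]
```

>>> {"fn": "jog_arm", "kwargs": {"deltas": [[0.0,[0,0,-0.05],[0,0,0]],[0.0,[0,0,-0.1],[0,0,0]],[0.0,[0,0,-0.122],[0,0,0]],[0.0,[0.008,0,-0.122],[0,0,0]],[0.0,[0.014,0,-0.122],[0,0,0]],[0.0,[0.018,0,-0.122],[0,0,0]],[0.0,[0.02,0,-0.122],[0,0,0]],[0.0,[0.022,0,-0.122],[0,0,0]]]}}

```text
t: 15.2
position: [0.4738, 0.2022, 0.0283]
eef_rot: [-3.141, 0.001, -0.0]
wrist_force: [-1.5, 0.1, 1.0]
gripper_width: 0.0
gripper_force: 0.0
```

>>> {"fn": "jog_arm", "kwargs": {"deltas": [[0.0,[0.004,0,0],[0,0,2]],[0.0,[0.008,0,0],[0,0,4]],[0.0,[0.012,0,0],[0,0,6]],[0.0,[0.016,0,0],[0,0,8]],[0.0,[0.02,0,0],[0,0,10]],[0.0,[0.0235,0.0003,0],[0,0,12]],[0.0,[0.0275,0.0008,0],[0,0,14]],[0.0,[0.0295,0.001,0],[0,0,15]]]}}

```text
t: 16.2
position: [0.5036, 0.2032, 0.0278]
eef_rot: [3.115, 0.411, 0.001]
wrist_force: [-0.0, 0.0, -0.7]
gripper_width: 0.0001
gripper_force: 0.0
```

```bash
cat > m.py <<'E'
from h import *
from scipy.spatial.transform import Rotation as Ro
import sys
o=get_obs();f=grab(sys.argv[1]);W=cloud(f);z=W[...,2]
print(o['t'],o['position'].round(4),Ro.from_rotvec(o['eef_rot']).as_matrix()[:,0].round(3),o['wrist_force'].round(1))
c=f['color'].astype(int)
m=((z>.0715)&(z<.081)&(W[...,1]<.43)&(W[...,1]>.15)&(W[...,0]>.43)&(W[...,0]<.64)&(c.sum(-1)>380)).astype(np.uint8)
n,l,s,_=cv2.connectedComponentsWithStats(m);i=1+np.argmax(s[1:,4]);p=W[l==i]
r=cv2.minAreaRect(p[:,:2].astype(np.float32)*1000);print(s[i],np.median(p[:,2]),r)
print(cv2.boxPoints(r).round(1).tolist())
E
python3 m.py top; python3 m.py wrist
```

```text
16.2 [0.5036 0.2032 0.0278] [0.966 0.259 0.   ] [-0.   0.  -0.7]
16.25 [0.5038 0.2032 0.0279] [0.966 0.259 0.001] [-1.4 -0.5 -0.1]
[    0    62   362   224 77162] 0.0757719135781266 ((538.2625122070312, 262.60675048828125), (68.73084259033203, 122.88887023925781), 16.63422393798828)
[[487.70001220703125, 311.6000061035156], [522.9000244140625, 193.89999389648438], [588.7999877929688, 213.60000610351562], [553.5999755859375, 331.29998779296875]]Traceback (most recent call last):
  File "m.py", line 8, in <module>
    n,l,s,_=cv2.connectedComponentsWithStats(m);i=1+np.argmax(s[1:,4]);p=W[l==i]
                                                    ~~~~~~~~~^^^^^^^^^
    return _wrapfunc(a, 'argmax', axis=axis, out=out, **kwds)
    return bound(*args, **kwds)
ValueError: attempt to get argmax of an empty sequence
```

>>> {"fn": "jog_arm", "kwargs": {"deltas": [[0.0,[0.004,0.0007,0],[0,0,2]],[0.0,[0.0077,0.0016,0],[0,0,4]],[0.0,[0.0115,0.0025,0],[0,0,6]],[0.0,[0.0153,0.0036,0],[0,0,8]],[0.0,[0.019,0.0049,0],[0,0,10]],[0.0,[0.0227,0.0062,0],[0,0,12]],[0.0,[0.0263,0.0077,0],[0,0,14]],[0.0,[0.0281,0.0085,0],[0,0,15]]]}}

```text
t: 17.3
position: [0.5317, 0.2117, 0.0278]
eef_rot: [3.034, 0.814, 0.001]
wrist_force: [-1.0, -0.7, 0.2]
gripper_width: -0.0002
gripper_force: 0.0
```

>>> {"fn": "jog_arm", "kwargs": {"deltas": [[0.0,[0.0035,0.0017,0],[0,0,2]],[0.0,[0.007,0.0035,0],[0,0,4]],[0.0,[0.0105,0.0054,0],[0,0,6]],[0.0,[0.0138,0.0075,0],[0,0,8]],[0.0,[0.0171,0.0096,0],[0,0,10]],[0.0,[0.0203,0.0119,0],[0,0,12]],[0.0,[0.0234,0.0143,0],[0,0,14]],[0.0,[0.0249,0.0155,0],[0,0,15]]]}}

```text
t: 18.3
position: [0.5566, 0.2273, 0.0278]
eef_rot: [2.902, 1.203, 0.001]
wrist_force: [-0.9, -1.1, -0.3]
gripper_width: 0.0002
gripper_force: 0.0
```

```bash
python3 m.py wrist; python3 - <<'E'
from h import *
grab('wrist','w6.png')
E
```

```text
18.3 [0.5566 0.2273 0.0278] [0.707 0.708 0.   ] [-0.9 -1.1 -0.3]
[    0    62   362   224 77240] 0.07581221966496018 ((557.0680541992188, 295.51611328125), (68.54984283447266, 123.21063232421875), 46.60311508178711)
[[488.79998779296875, 312.8999938964844], [578.2999877929688, 228.3000030517578], [625.4000244140625, 278.1000061035156], [535.9000244140625, 362.70001220703125]]
```

View pics/w6.png

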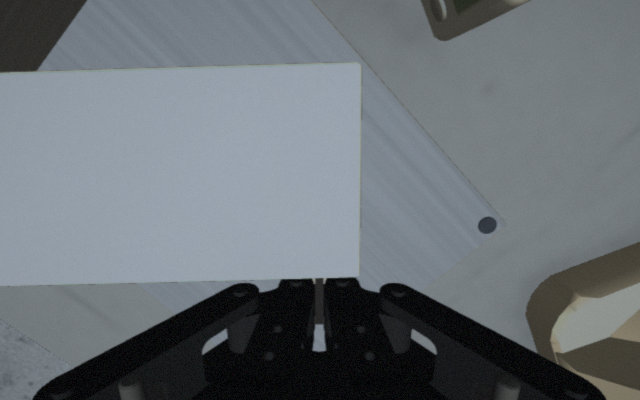

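The carton fills (0–360, 63–285) at about 46.6°, moving with the pusher and still tucked. I'll continue round.

>>> {"fn": "jog_arm", "kwargs": {"deltas": [[0.0,[0.003,0.0025,0],[0,0,2]],[0.0,[0.0059,0.0052,0],[0,0,4]],[0.0,[0.0087,0.0079,0],[0,0,6]],[0.0,[0.0114,0.0108,0],[0,0,8]],[0.0,[0.014,0.0137,0],[0,0,10]],[0.0,[0.0165,0.0167,0],[0,0,12]],[0.0,[0.0189,0.0199,0],[0,0,14]],[0.0,[0.0201,0.0214,0],[0,0,15]]]}}

```text
t: 19.4
position: [0.5766, 0.2488, 0.0278]
eef_rot: [2.72, 1.572, 0.001]
wrist_force: [-0.7, -1.3, 0.4]
gripper_width: -0.0001
gripper_force: 0.0
```

>>> {"fn": "jog_arm", "kwargs": {"deltas": [[0.0,[0.0022,0.0032,0],[0,0,2]],[0.0,[0.0043,0.0065,0],[0,0,4]],[0.0,[0.0063,0.0099,0],[0,0,6]],[0.0,[0.0082,0.0134,0],[0,0,8]],[0.0,[0.01,0.0169,0],[0,0,10]],[0.0,[0.0116,0.0205,0],[0,0,12]],[0.0,[0.0131,0.0241,0],[0,0,14]],[0.0,[0.0138,0.0259,0],[0,0,15]]]}}

```text
t: 20.4
position: [0.5902, 0.2747, 0.0278]
eef_rot: [2.492, 1.913, 0.0]
wrist_force: [0.3, -1.2, 0.6]
gripper_width: -0.0
gripper_force: 0.0
```

>>> {"fn": "jog_arm", "kwargs": {"deltas": [[0.0,[0.0013,0.0037,0],[0,0,2]],[0.0,[0.0025,0.0074,0],[0,0,4]],[0.0,[0.0036,0.0112,0],[0,0,6]],[0.0,[0.0045,0.015,0],[0,0,8]],[0.0,[0.005,0.017,0],[0,0,9]],[0.0,[0.0053,0.0189,0],[0,0,10]],[0.0,[0.0056,0.0209,0],[0,0,11]],[0.0,[0.0056,0.0209,0],[0,0,11]]]}}

```text
t: 21.4
position: [0.5957, 0.2955, 0.0278]
eef_rot: [-2.298, -2.142, -0.0]
wrist_force: [0.0, 0.1, 0.3]
gripper_width: 0.0
gripper_force: 0.0
```

```bash
python3 m.py wrist
```

```text
21.4 [0.5957 0.2955 0.0278] [0.07  0.998 0.   ] [0.  0.1 0.3]
[    0    61   361   226 77269] 0.07587055638137903 ((552.0537109375, 346.74810791015625), (68.46575927734375, 122.78338623046875), 87.91551208496094)
[[489.5, 314.79998779296875], [612.2000122070312, 310.29998779296875], [614.5999755859375, 378.70001220703125], [491.8999938964844, 383.20001220703125]]
```

>>> {"fn": "jog_arm", "kwargs": {"deltas": [[0.0,[0.0002,0.001,0],[0,0,0.5]],[0.0,[0.0003,0.002,0],[0,0,1]],[0.0,[0.0004,0.003,0],[0,0,1.5]],[0.0,[0.0005,0.0035,0],[0,0,2]],[0.0,[0.0005,0.0035,0],[0,0,2]]]}}

```text
t: 22.08
position: [0.5963, 0.2989, 0.0278]
eef_rot: [2.261, 2.181, 0.0]
wrist_force: [0.9, -0.9, 0.0]
gripper_width: 0.0002
gripper_force: 0.0
```

>>> {"fn": "jog_arm", "kwargs": {"deltas": [[0.0,[0,0.0005,0],[0,0,0.5]],[0.0,[0,0.001,0],[0,0,1]],[0.0,[0,0.001,0],[0,0,1]]]}}

```text
t: 22.45
position: [0.5962, 0.2999, 0.0278]
eef_rot: [-2.242, -2.201, -0.0]
wrist_force: [0.7, -1.0, 0.0]
gripper_width: -0.0004
gripper_force: 0.0
```

```bash
python3 m.py wrist
```

```text
22.45 [0.5962 0.2999 0.0278] [0.018 1.    0.   ] [ 0.7 -1.   0. ]
[    0    64   367   219 77911] 0.07587552546650525 ((550.567626953125, 348.8961486816406), (68.69033813476562, 123.50733947753906), 89.61449432373047)
[[488.6000061035156, 315.0], [612.0999755859375, 314.1000061035156], [612.5999755859375, 382.79998779296875], [489.0, 383.70001220703125]]
```

>>> {"fn": "jog_arm", "kwargs": {"deltas": [[0.0,[0,0.0005,0],[0,0,0]],[0.0,[0,0.001,0],[0,0,0]],[0.0,[0,0.001,0],[0,0,0]]]}}

```text
t: 22.88
position: [0.5962, 0.3004, 0.0278]
eef_rot: [2.241, 2.201, -0.001]
wrist_force: [1.7, -2.9, 0.4]
gripper_width: 0.0003
gripper_force: 0.0
```

>>> {"fn": "jog_arm", "kwargs": {"deltas": [[0.0,[0,0.0005,0],[0,0,0]],[0.0,[0,0.001,0],[0,0,0]],[0.0,[0,0.001,0],[0,0,0]]]}}

```text
t: 23.25
position: [0.5961, 0.3004, 0.0278]
eef_rot: [2.24, 2.201, -0.003]
wrist_force: [0.3, -6.2, 1.7]
gripper_width: 0.0005
gripper_force: 0.0
```

```bash
python3 m.py wrist
```

```text
23.25 [0.5961 0.3004 0.0278] [ 0.018  1.    -0.002] [ 0.3 -6.2  1.7]
[    0    64   366   221 77818] 0.07588198606491708 ((550.453857421875, 349.248291015625), (123.2652816772461, 68.51072692871094), 0.10703322291374207)
[[488.79998779296875, 383.3999938964844], [488.8999938964844, 314.8999938964844], [612.2000122070312, 315.1000061035156], [612.0, 383.6000061035156]]
```

The carton is against the fence: the force rises with no further motion. I'll back off, rise clear and check.

>>> {"fn": "jog_arm", "kwargs": {"deltas": [[0.0,[0,-0.004,0],[0,0,0]],[0.0,[0,-0.015,0],[0,0,0]],[0.0,[0,-0.04,0],[0,0,0]],[0.0,[0,-0.05,0.04],[0,0,0]],[0.0,[-0.02,-0.05,0.1],[0,0,0]],[0.0,[-0.06,-0.05,0.15],[0,0,0]],[0.0,[-0.11,-0.03,0.19],[0,0,0]],[0.0,[-0.11,-0.01,0.2],[0,0,0]]]}}

```text
t: 24.3
position: [0.4846, 0.2909, 0.2306]
eef_rot: [2.242, 2.2, 0.004]
wrist_force: [1.4, -0.7, 0.1]
gripper_width: -0.0002
gripper_force: 0.0
```

>>> {"fn": "jog_arm", "kwargs": {"deltas": [[0.0,[0,0,0],[0,0,0]],[0.0,[0,0,0],[0,0,0]]]}}

```text
t: 24.55
position: [0.486, 0.2904, 0.2267]
eef_rot: [2.242, 2.2, -0.003]
wrist_force: [-0.3, -0.0, -0.2]
gripper_width: 0.0001
gripper_force: 0.0
```

```bash
python3 m.py wrist; python3 - <<'E'
from h import *
f=grab('wrist','w7.png');W=cloud(f);z=W[...,2]
m=(z>.06)&(z<.0705)&(W[...,1]>.37)&(W[...,1]<.41)&(W[...,0]>.465)&(W[...,0]<.61)&(f['color'].astype(int).sum(-1)<400)
p=W[m];print('fence',len(p),cv2.minAreaRect(p[:,:2].astype(np.float32)*1000))
E
```

```text
24.55 [0.486  0.2904 0.2267] [ 0.019  1.    -0.001] [-0.3 -0.  -0.2]
[  317    75   144    81 10759] 0.07579834902059748 ((549.2313232421875, 349.1588134765625), (68.26698303222656, 125.18623352050781), 89.97449493408203)
[[486.6000061035156, 315.1000061035156], [611.7999877929688, 315.0], [611.7999877929688, 383.29998779296875], [486.70001220703125, 383.29998779296875]]
fence 97 ((538.1051635742188, 384.9591369628906), (0.44205182790756226, 120.96928405761719), 89.5176773071289)
```

View pics/w7.png

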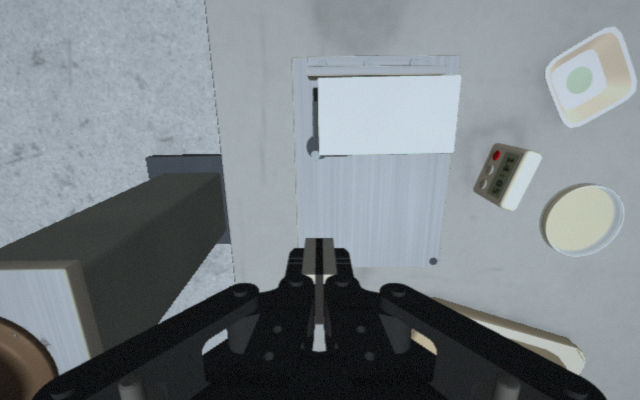

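The carton lies flat along the fence at (318–460, 75–155), tucked in the shoe. The timer stands on the bare bench at (507,177), and nothing is touching the robot.

```bash
python3 -c "
from station import manip;print(manip.job_done())"
```

```text
the job is handed in; nothing more can be done
None
```

The job is handed in at about 24.6 s: the timer stands upright on the bare bench, and the carton, still tucked in the shoe, lies along the fence with a gap of about 1 mm at most at the shoe end; I saw no contact with the tube box, tape roll or bottle, but did not image them again after the carry.

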